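Set a sample-height screw past its play

ROBOT

A 7-joint arm with a two-finger parallel gripper is mounted at the origin on the work surface. World frame = base frame: x ahead of the robot, y to its left, z up, the work surface at z = 0. Lengths are in mm, angles in rad, forces in N, time in s.
With the tool pointing down it reaches from about 400 to 875 mm from the base axis. Payload 4.4 kg.
Tool frame: the origin (TCP) lies at the very end of the fingers, on their centre line; the grasp point (between the pads) lies 19 mm behind it (ctrl.grip_point_offset is the distance from the TCP to the grasp point, in mm); z points along the fingers, x is the direction in which the jaws open and shut, and the axes are right-handed (so a half turn about z gives the same grasp; the last joint's range is limited). The gripper opens to 85 mm and grips with 20 to 120 N. Pads are 22 mm wide; open, the fingers measure 114 mm over their backs; the gripper's body (76 mm by 85 mm) begins 54 mm behind the grasp point. The pads swing forward as they close: fully open they stand 13 mm farther back than shut.
Start: joints at [-1.392, 0.628, 0.038, 1.517, -0.027, 0.996, -0.02], TCP at [157.51, 630.641, 231.313] pointing down, gripper open.
Joint ranges: [-3.06, 3.06], [-0.37, 2.12], [-1.25, 1.32], [0.18, 2.47], [-1.1, 4.24], [0.23, 1.98], [-2.94, 2.94]. Speed limits (rad/s): [2.57, 2.57, 3.14, 3.14, 3.14, 3.14, 3.14].

INTERFACE

Orientations are given as [roll, pitch, yaw] about the fixed x, y, z axes, in that order (R = Rz(yaw) Ry(pitch) Rx(roll)).
In Python, from cell import ctrl gives the robot as it stands.
- The arm moves only by the shell command python3 -m pendant 'ROWS'. ROWS is JSON, one flat list of numbers, 7 for each row, row after row: the shift along the world's x, y, z in m, then the turn, a rotation vector about the world's x, y, z in degrees, then the opening, from 0 (shut) to 1 (fully open). A call has 1 to 20 rows; each row is the pose to reach, as a shift and turn from the pose measured when the call began; what a row does not reach only later rows make up. A row lasts 1/12 s, in which the tool goes at most 41.7 mm and 7.16 degrees, less where a joint would pass 70% of its speed; a pose out of reach is approached as far as the arm can. A call with a gripper value outside its range is refused whole. The fingers move at their own pace and stop on an object; the grip force is fixed at half the most. Time passes only in rows, so rows that repeat a pose let the fingers close. It gives the time, the measured TCP pose, the force and the opening at its end, in the units of the state.
- ctrl.read_state(): the state, without advancing time (a new reading comes with each control period).
- ctrl.get_image(name): name is "side" or "top" or "wrist"; returns a dict with "image" (480x640x3 uint8, red, green, blue), "fx", "fy", "cx", "cy" (pixels), "dist_coeffs" ([k1, k2, p1, p2, k3] as OpenCV has them; the pictures are not rectified), "world_from_camera" (4x4, takes a point from camera to world coordinates). Camera axes: x right, y up, looking along -z (the intrinsics and any distortion apply to the point x, -y, -z); pixel columns grow to the right and rows downward; lengths in mm; the calibration is good to about 2 mm. A picture is of the moment at which its call begins. There is no depth.
- ctrl.finish_job(): hands the job in, once; it reports no verdict.
Trained networks look in a picture, given as the dict that the camera call returned (one of the last four; its "shot" number tells which), for a name from the list of things; names that differ only in an ending like _2 or _b are one class to them, and where a whole thing is asked for, a point or a joint stands for the part that bears it (a point fixed in the world has none). Each returns a list of dicts, best first, with "confidence" (0 to 1); they miss things now and then, are a little off and sometimes report something else, mostly with a low value. They report only what shows in the picture. A call takes as long as a camera call.
- ctrl.cut_out(picture, label): "mask" (480x640 bool, what is visible of it) and "bbox" ([left, top, right, bottom] in pixels, round what is visible of it).
The state is a dict: "clock": time; "qpos": joint angles; "qd": joint speeds; "tau": joint torques, N m; "eef_pos": TCP position; "tool_rot": TCP orientation; "force": force on the tool from outside, world axes, zero at the start; "torque": the same for the moment, N m; "width": finger opening in mm.
Only numpy, scipy, OpenCV 4.12 (cv2) and the standard library are available. Lean on these libraries where they do the work, as an engineer would, in place of code of your own. Each camera call takes 0.05 s, during which the arm holds its last target. There are 200 camera calls.

TASK

Set the sample height on the screw stage with the red knob. Its screw has play, so first turn the red knob anticlockwise (seen from above) past the green band until its pointer is in the amber band, then turn it clockwise until the pointer stands in the green band, finishing on that clockwise turn so that the play is taken up, and let go. Do not turn the blue knob.

Things in the scene. Friction and masses are not known exactly. Their poses are not given: they have to be found in the camera images.
- red_stage: Fixed stage, red knob; plate 175 x 120 mm; white dial 130 mm wide, face 148 mm up. A twin with blue knob stands left or right. Origin: on the table below the knob's upright axis, z up. Its -x points to the green band's middle; vial and two 88 mm high blocks on +x side. Dial degrees, clockwise from above: green -12 to 12, amber -52 to -28. Pointer starts at 18 to 36; stops beyond -60 and 50.
- red_pointer (a point): Tip region of the red knob's pointer nose, 45 mm out from the knob's axis, 160 mm above the table; turns with the knob. The knob is an upright bar 70 mm long, 16 mm wide, centred on the axis, gripped across its width, its sides free from 158 to 196 mm above the table; the bar runs along the line from the axis to this point. A white stripe on top marks the pointer's half.
- red_knob (a joint): Play between red knob and screw, 0 to 0.26 rad. Clockwise turning raises it to 0.26 (taken up), then the screw turns along and lifts the carriage 4 mm per rad; anticlockwise lowers it to 0, then the screw follows. Turning takes about 0.1 N m (0.01 within the play); no spring, it stays where left.
- blue_pointer (a point): The same point on the blue knob of the twin stage (same sizes, clear vial), which must not be turned.

How it is judged (in metres and radians):
On the way:
1. the red pointer has been turned anticlockwise past the green band into the amber band (27 degrees or more beyond the green band's middle) (y of red_pointer in the frame of red_stage below -0.0204 m and x of red_pointer in the frame of red_stage below 0 m), for 0.1 s.
At the end, for the whole second after the job is handed in: The red pointer rests in the green band (within 12 degrees of its middle) with the play taken up clockwise (play reading above 0.13 of 0.26 rad), and the knob is released (y of red_pointer in the frame of red_stage between -0.0098 and 0.0098 m and x of red_pointer in the frame of red_stage below 0 m and value of joint red_knob above 0.13 rad); the robot touches nothing.
It fails at once if the blue knob is turned (its pointer moves more than 10 mm) (distance of blue_pointer from where it was at the start of the episode above 0.01 m).
It also fails if it takes over 32 s, if anything falls off the work surface, if the arm or the gripper's body presses on something with over 40 N, if the wrist force passes 120 N, or if a joint passes its speed limit or range.

## Working session

There is one attempt and no reset: what is moved stays moved. The work goes in short steps, Python scripts to look and compute and a shell command to move; the robot and the scene stay as the last step left them, time stands still between calls to the robot, and variables do not carry over. Pictures are saved under pics/ and viewed, about 8 in all and at most 12, crops included, and the job is handed in when it is done.

```bash
mkdir -p pics; cat > h.py <<'E'
import numpy as np, cv2
from cell import ctrl
def ray(p,uv):
    K=np.array([[p['fx'],0,p['cx']],[0,p['fy'],p['cy']],[0,0,1.]])
    n=cv2.undistortPoints(np.array([[uv]],float),K,np.array(p['dist_coeffs'],float))[0,0]
    T=np.array(p['world_from_camera']); d=T[:3,:3]@[n[0],-n[1],-1]
    return T[:3,3],d
def atz(p,uv,z):
    o,d=ray(p,uv); return o+d*(z-o[2])/d[2]
def proj(p,X):
    T=np.array(p['world_from_camera']); c=T[:3,:3].T@(np.asarray(X,float)-T[:3,3])
    K=np.array([[p['fx'],0,p['cx']],[0,p['fy'],p['cy']],[0,0,1.]])
    return cv2.projectPoints(np.array([[c[0],-c[1],-c[2]]]),np.zeros(3),np.zeros(3),K,np.array(p['dist_coeffs'],float))[0][0,0]
E
python3 - <<'E'
from h import *
ims=[]
for n in ['top','side']:
    p=ctrl.get_image(n); cv2.imwrite(f'pics/{n}0.png',p['image'][:,:,::-1])
    print(n,np.round(p['world_from_camera'],2).tolist())
    for l in ['red_pointer','blue_pointer','red_stage','red_knob']:
        for r in ctrl.cut_out(p,l)[:2]:
            m=r['mask']; ys,xs=np.nonzero(m); c=(xs.mean(),ys.mean())
            print(l,r['confidence'],r['bbox'],np.round(c,1),np.round(atz(p,c,196),0))
s=ctrl.read_state();print(s['clock'],s['eef_pos'],s['tool_rot'],s['width'])
E
```

```text
top [[0.07, 0.98, -0.21, 380.87], [-1.0, 0.07, -0.01, -26.06], [0.01, 0.21, 0.98, 747.06], [0.0, 0.0, 0.0, 1.0]]
red_pointer 0.82 [156.3, 225.7, 197.2, 291.5] [173.4 254.7] [476. 165. 196.]
blue_pointer 0.76 [418.6, 182.1, 459.7, 244.6] [440.7 211.6] [ 557. -179.  196.]
blue_pointer 0.16 [155.3, 223.4, 197.3, 291.2] [173.7 253.8] [477. 165. 196.]
red_stage 0.97 [133.1, 202.6, 246.7, 321.9] [188.3 261.1] [469. 144. 196.]
red_knob 0.7 [158.2, 223.9, 198.9, 293.7] [173.7 254.2] [477. 165. 196.]
side [[-0.72, 0.39, -0.57, -7.42], [-0.69, -0.39, 0.61, 523.52], [0.01, 0.84, 0.55, 604.15], [0.0, 0.0, 0.0, 1.0]]
red_pointer 0.68 [217.6, 238.2, 265.7, 289.8] [239.4 263. ] [450. 199. 196.]
blue_pointer 0.65 [350.9, 148.8, 373.6, 179.3] [359.7 165.8] [ 530. -145.  196.]
red_stage 0.64 [170.1, 240.1, 305.2, 388.8] [235.7 315.3] [371. 267. 196.]
red_knob 0.91 [222.3, 236.4, 265.1, 285.4] [239.7 263.3] [449. 199. 196.]
0.5 [157.52539234 630.59712045 231.2613495 ] [-3.14158384e+00  1.00532485e-04  1.32597509e+00] 85.23064668891107
```

View pics/top0.png

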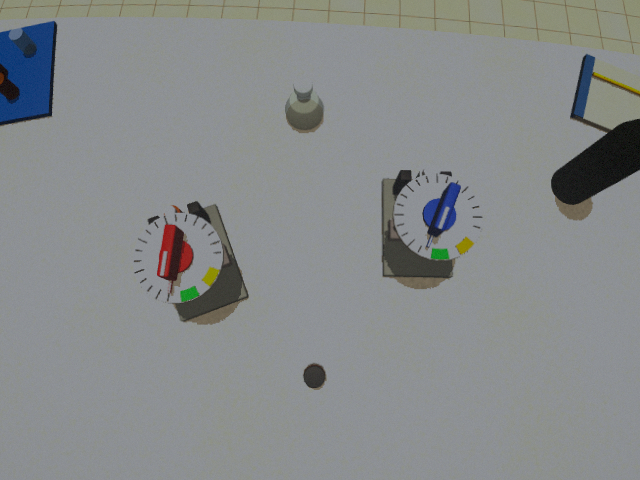

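The top view shows the red knob at about (173,252), with green at (190,294) and amber at (210,276). The blue twin is at (441,212). Next I'll zoom in on the red stage.

```bash
python3 - <<'E'
from h import *
t=cv2.imread('pics/top0.png');s=cv2.imread('pics/side0.png')
a=cv2.resize(t[195:330,115:255],None,fx=4,fy=4,interpolation=cv2.INTER_CUBIC)[:,:400]
a=cv2.resize(t[200:325,130:230],(400,500),interpolation=cv2.INTER_CUBIC)
b=cv2.resize(s[225:350,190:290],(400,500),interpolation=cv2.INTER_CUBIC)
cv2.imwrite('pics/crop.png',np.hstack([a,b]))
P={n:ctrl.get_image(n) for n in ['top','side']}
for n,p in P.items():
    hsv=cv2.cvtColor(p['image'],cv2.COLOR_RGB2HSV)
    x0,y0,x1,y1=[130,200,230,325] if n=='top' else [190,225,290,350]
    for c,lo,hi in [('green',45,80),('amber',18,32)]:
        m=cv2.inRange(hsv,(lo,120,80),(hi,255,255))[y0:y1,x0:x1]
        ys,xs=np.nonzero(m)
        if len(xs): q=(xs.mean()+x0,ys.mean()+y0); print(n,c,len(xs),np.round(q,1),np.round(atz(p,q,148),1))
E
```

```text
top green 180 [188.6 293.8] [431.6 153.1 148. ]
top amber 177 [210.2 275.9] [458.3 126.  148. ]
side green 107 [276.4 282.6] [429.2 153.  148. ]
side amber 93 [277.8 266.4] [456.3 125.8 148. ]
```

View pics/crop.png

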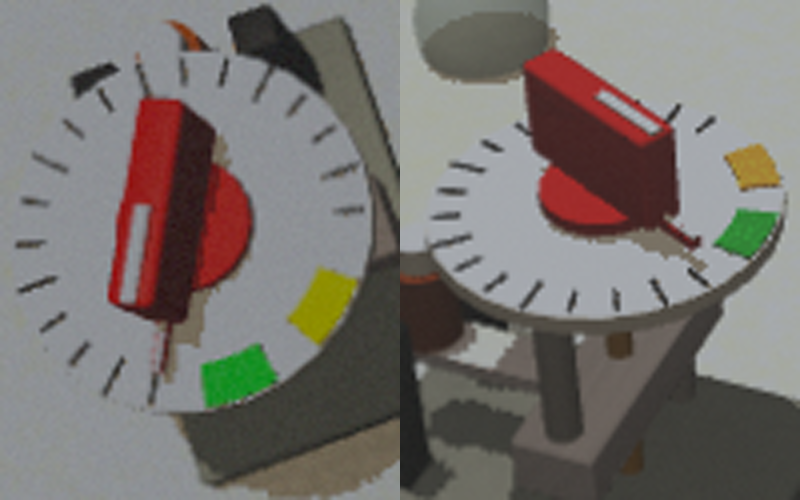

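```bash
python3 - <<'E'
from h import *
p=ctrl.get_image('top')
print('dial',atz(p,(178.5,258),148))
f,n=atz(p,(170.5,225),196),atz(p,(162.5,276.3),196)
print('bar',f,n,np.linalg.norm(f-n),(f+n)/2, np.degrees(np.arctan2(*(n-f)[[1,0]])))
q=ctrl.get_image('side')
f,n=atz(q,(190+140/4,225+62/4),196),atz(q,(190+260/4,225+130/4),196)
print('bar side',f,n,np.linalg.norm(f-n),(f+n)/2, np.degrees(np.arctan2(*(n-f)[[1,0]])))
print('green dir',np.degrees(np.arctan2(153-175.5,430.4-480.4)))
s=ctrl.read_state();print(s['tool_rot'])
E
```

```text
dial [480.35113289 173.73022114 148.        ]
bar [515.30155713 174.27245334 196.        ] [447.30786996 175.44754447 196.        ] 68.00384057978792 [481.30471354 174.85999891 196.        ] 179.00989248723056
bar side [506.71975367 179.62624014 196.        ] [444.47729798 176.09566051 196.        ] 62.342507833771855 [475.59852582 177.86095033 196.        ] -176.75348965286497
green dir -155.77225468204585
[-3.14156208e+00 -1.31678623e-04  1.32594443e+00]
```

```bash
python3 -m pendant '[0,0,0.04,0,0,0,1, 0.02,-0.03,0.05,0,0,1,1, 0.05,-0.07,0.05,0,0,3,1, 0.075,-0.105,0.05,0,0,4,1, 0.1,-0.14,0.05,0,0,5,1, 0.12,-0.17,0.05,0,0,6,1, 0.142,-0.2,0.05,0,0,7,1, 0.165,-0.233,0.05,0,0,8,1, 0.188,-0.265,0.05,0,0,9,1, 0.21,-0.297,0.05,0,0,10,1, 0.233,-0.33,0.05,0,0,11,1, 0.256,-0.362,0.05,0,0,12,1, 0.279,-0.394,0.05,0,0,13,1, 0.3,-0.425,0.05,0,0,14,1, 0.315,-0.445,0.05,0,0,14,1, 0.322,-0.455,0.05,0,0,14,1, 0.322,-0.455,0.05,0,0,14,1, 0.322,-0.455,0.05,0,0,14,1]'
python3 - <<'E'
from h import *
p=ctrl.get_image('wrist'); im=p['image'][:,:,::-1].copy()
for X,c in [((480,175,196),(255,0,0)),((445,175,196),(255,255,0)),((480,175,148),(0,255,255)),((430.4,153,148),(255,0,255))]:
    cv2.circle(im,tuple(int(v) for v in proj(p,X)),4,c,-1)
cv2.imwrite('pics/w1.png',im)
E
```

```text
clock: 2.2
eef_pos: [479.4, 175.6, 281.3]
tool_rot: [-3.141, -0.0, 1.569]
force: [0.3, 1.3, -0.1]
width: 85.6
```

View pics/w1.png

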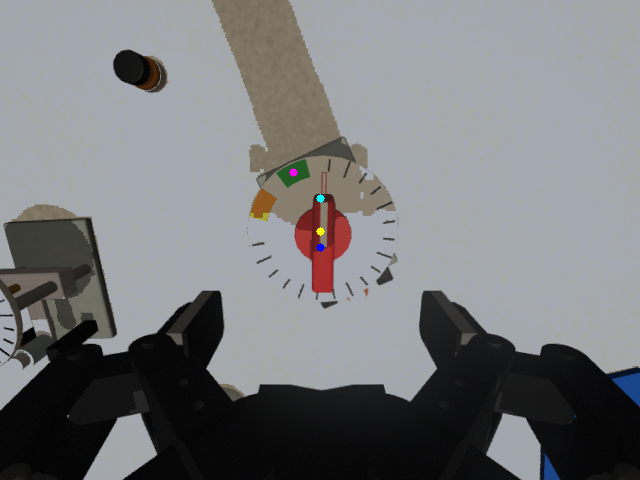

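The wrist view confirms it. The projected axis, at (320,247), sits within about 1 mm of the knob, and the bar is vertical between the jaws. I'll descend and close.

```bash
python3 -m pendant '[0.0005,0.0005,-0.035,0,0,0,0.8, 0.0005,0.0005,-0.07,0,0,0,0.7, 0.0005,0.0005,-0.095,0,0,0,0.6, 0.0005,0.0005,-0.115,0,0,0,0.6, 0.0005,0.0005,-0.115,0,0,0,0.6, 0.0005,0.0005,-0.115,0,0,0,0, 0.0005,0.0005,-0.115,0,0,0,0, 0.0005,0.0005,-0.115,0,0,0,0, 0.0005,0.0005,-0.115,0,0,0,0, 0.0005,0.0005,-0.115,0,0,0,0, 0.0005,0.0005,-0.115,0,0,0,0, 0.0005,0.0005,-0.115,0,0,0,0, 0.0005,0.0005,-0.115,0,0,0,0, 0.0005,0.0005,-0.115,0,0,0,0]'
```

```text
clock: 3.42
eef_pos: [480.3, 177.0, 168.0]
tool_rot: [3.14, -0.001, 1.571]
force: [-1.0, -2.6, 6.8]
width: 14.9
```

```bash
python3 -m pendant '[0,0,0,0,0,4,0, 0,0,0,0,0,8,0, 0,0,0,0,0,12,0, 0,0,0,0,0,16,0, 0,0,0,0,0,20,0, 0,0,0,0,0,24,0, 0,0,0,0,0,28,0, 0,0,0,0,0,32,0, 0,0,0,0,0,36,0, 0,0,0,0,0,40,0, 0,0,0,0,0,44,0, 0,0,0,0,0,48,0, 0,0,0,0,0,52,0, 0,0,0,0,0,56,0, 0,0,0,0,0,60,0, 0,0,0,0,0,63,0, 0,0,0,0,0,64,0, 0,0,0,0,0,64,0, 0,0,0,0,0,64,0]'
python3 - <<'E'
from h import *
s=ctrl.read_state();print(s['force'],s['torque'],s['qpos'])
p=ctrl.get_image('wrist'); cv2.imwrite('pics/w2.png',p['image'][:,:,::-1])
t=ctrl.get_image('side'); cv2.imwrite('pics/s2.png',cv2.resize(t['image'][180:360,120:340,::-1],None,fx=3,fy=3))
E
```

```text
clock: 5.0
eef_pos: [480.7, 176.0, 168.2]
tool_rot: [3.14, -0.0, 2.686]
force: [2.0, -2.9, -3.6]
width: 15.0
[ 2.04074032 -2.90299942 -3.64254483] [-0.80705872 -0.36161584  0.03257737] [-0.22589089  0.53071441 -0.25999208  1.96079911  0.20793422  0.6746657
  2.0710427 ]
```

View pics/w2.png

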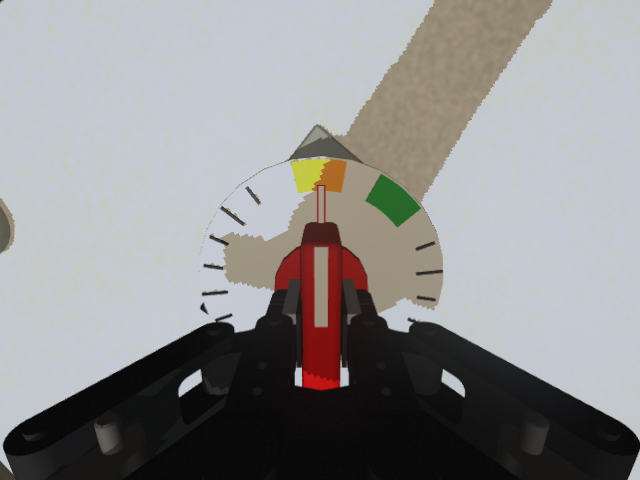

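View pics/s2.png

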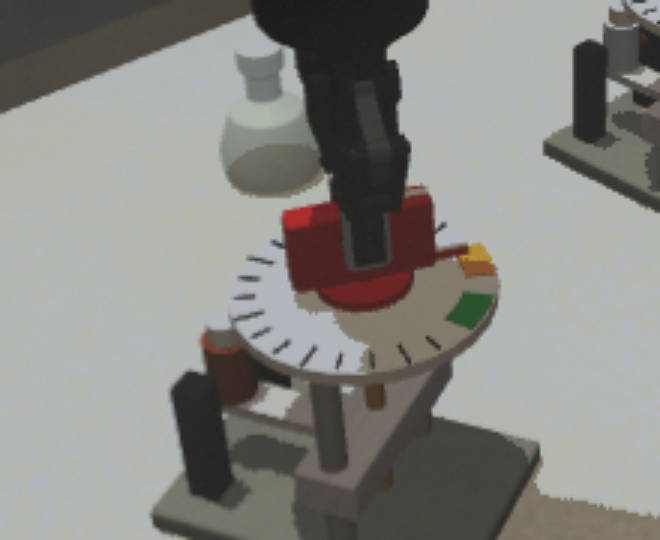

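Both views show the pointer in the middle of amber: the wrist view puts it at column 321, with amber spanning 292 to 346. Now 40° clockwise.

```bash
python3 -m pendant '[0,0,0,0,0,-4,0, 0,0,0,0,0,-8,0, 0,0,0,0,0,-12,0, 0,0,0,0,0,-16,0, 0,0,0,0,0,-20,0, 0,0,0,0,0,-24,0, 0,0,0,0,0,-28,0, 0,0,0,0,0,-32,0, 0,0,0,0,0,-36,0, 0,0,0,0,0,-39,0, 0,0,0,0,0,-40,0, 0,0,0,0,0,-40,0, 0,0,0,0,0,-40,0]'
python3 - <<'E'
from h import *
p=ctrl.get_image('wrist'); cv2.imwrite('pics/w3.png',p['image'][:,:,::-1])
E
```

```text
clock: 6.18
eef_pos: [480.3, 176.5, 168.2]
tool_rot: [3.141, -0.001, 1.989]
force: [-0.2, -1.8, -3.7]
width: 15.2
```

View pics/w3.png

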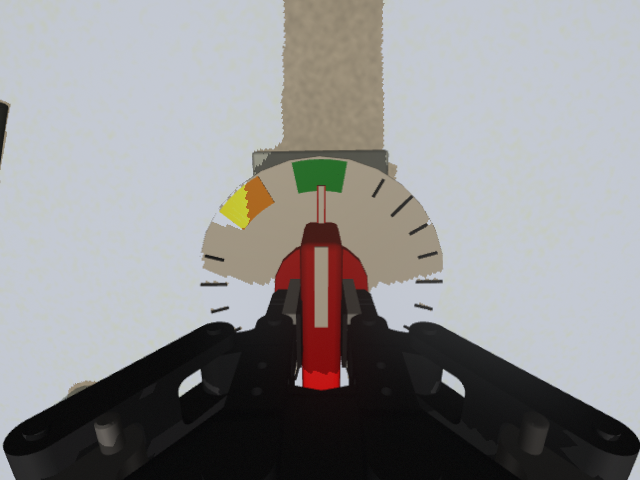

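The pointer stands at column 321, mid-green (293 to 346). I'll open in place, then lift straight up.

```bash
python3 -m pendant '[0,0,0,0,0,0,0.3, 0,0,0,0,0,0,0.6, 0,0,0,0,0,0,0.6, 0,0,0,0,0,0,0.6, 0,0,0,0,0,0,0.6, 0,0,0,0,0,0,0.6, 0,0,0.02,0,0,0,0.6, 0,0,0.05,0,0,0,0.6, 0,0,0.08,0,0,0,0.6, 0,0,0.11,0,0,0,0.6, 0,0,0.12,0,0,0,0.6, 0,0,0.12,0,0,0,0.6, 0,0,0.12,0,0,0,0.6]'
python3 - <<'E'
from h import *
p=ctrl.get_image('wrist'); t=ctrl.get_image('top')
a=cv2.resize(p['image'],(560,420)); b=cv2.resize(t['image'][160:330,130:500],(560,257)) 
cv2.imwrite('pics/w4.png',np.vstack([a[:340],b])[:,:,::-1])
E
```

```text
clock: 7.32
eef_pos: [480.3, 176.5, 288.3]
tool_rot: [3.14, -0.001, 1.989]
force: [-0.0, -1.0, 0.1]
width: 51.6
```

View pics/w4.png

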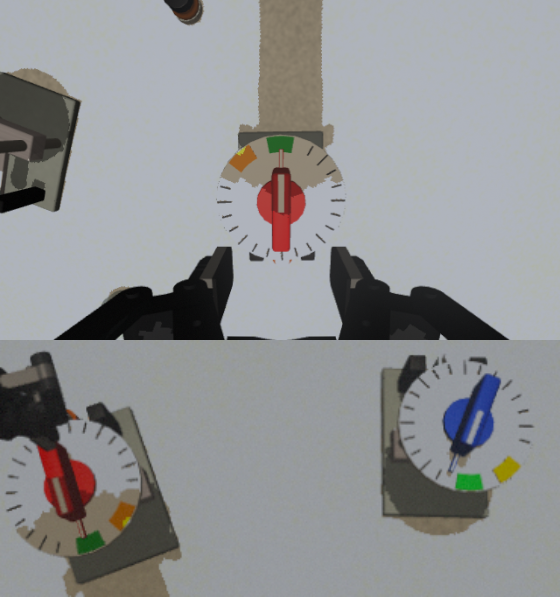

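The red pointer is still mid-green after release, the gripper is clear and the blue knob hasn't moved.

```bash
python3 -c "
from cell import ctrl
print(ctrl.finish_job())"
```

```text
the job is handed in; nothing more can be done
None
```

The red knob is set and the job is handed in; it gives no verdict. I turned the knob 64° anticlockwise, which put the pointer mid-amber in both the wrist and side views. I then turned it 40° clockwise, opened the gripper in place and lifted straight up by 120 mm.

- **Pointer:** the last wrist and top pictures show it in the middle of the green band after release.
- **Release:** the gripper was clear of the knob, with the wrist force back to about 1 N.
- **Blue knob:** it looks the same as at the start in the top view.
- **Play:** I could not read this directly. The 40° clockwise turn is well over the 15° of play, so it should be fully taken up.
- **Time:** the robot clock read about 7.4 s of the 32 s allowed.

No check failed. The one disagreement was between the top and side estimates of the bar's centre, which differed by about 6 mm. The close wrist view matched the knob axis to about 1 mm before I gripped it.

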